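Prove an overhauled trailer coupler: press it home, release it, hold it up

TASK

The trailer coupler on the proving stand has a new latch spring and is sitting proud, caught on top of the tow ball. Swing the toggle clamp's handle up over centre so that the clamp presses the coupler right down and the side latch snaps shut under the ball, then swing the handle fully back again, which must leave the coupler locked down. Then show that it lets go: pull the latch plate sideways against its spring, lift the tongue by it well clear of the ball, and finish there, still holding the tongue up and still; leave the loose things on the bench alone.

Things in the scene. Friction and masses are not known exactly. Their poses are not given: they have to be found in the camera images.
- stand: Steel stand fixed on the bench, plate 445x140x12 mm. Origin: on the bench under the tow ball's centre. +x runs along the tongue from hinge to clamp (to the robot's right, within 0.25 rad), +y away from the robot, z up. Plate spans x -270..175, y -70..70. Along x: hinge -225, ball 0 (50 mm, z 80), clamp 70..145; its open arm stands up to z 240 near x 65. All at y = 0 but the latch plate, y = -100.
- tongue: Grey square tube 38 mm with the steel coupler head, 67 mm wide, on its end over the ball and the latch on the head's side; together about 0.45 kg, some 4 N at the head; it falls back when let go. Origin: on its hinge axis; axes those of the stand when fully down.
- tongue_hinge (a joint): Hinge of the tongue (rad), 0 fully down, grows as it rises, stop at 0.75. At the start the coupler sits proud at about 0.15, its latch bolt caught on top of the ball; about 5 to 10 N down on the crown snaps it home. Latched it has under 2 mm of play. Head is clear of the ball at 0.25 (55 mm up); well raised is 0.3 to 0.5.
- tongue_pivot (a point): Axis of the tongue's hinge, along the stand's y; 225 mm from the ball's axis, 90 mm above the bench. The tongue and everything on it move in arcs about it.
- latch (a joint): Slide of the latch (m), 0 shut under the ball, grows as it is pulled out along the stand's -y (towards the robot), stop at 0.014. The spring needs 8 N at the start, 12 N fully out, and shuts it again if let go. The bolt frees the ball from 0.007 on; pull 10 to 14 mm and keep it there while the first 45 mm of lift are made.
- latch_pull (a point): Grip point of the latch's pull plate: upright steel plate 28 mm (along the tongue) x 10 mm (along the pull) x 64 mm tall on a level stem; the point is its centre, 20 mm below its top edge, 100 mm above the bench with the tongue down. Grip across the 10 mm from above; stem top is 30 mm, spring barrel top 25 mm below the point; the coupler's side is 60 mm behind the plate.
- clamp (a joint): Hinge of the toggle clamp's handle (rad). 0, where it starts: open, leaning away from the ball, 40 degrees above level; 0.08 free travel behind that. Grows as the handle is swung up towards the ball; dead centre 1.15, stop 1.29; past centre it locks, handle just past upright, the clamp's arm level on the coupler's crown. Stays where it is left (1 to 2 N to move, up to some 12 N while pressing).
- clamp_grip (a point): Centre of the black ball knob, 26 mm across, on the end of the handle's 10 mm rod, 108 mm from point clamp_pivot. Its direction from clamp_pivot, in the stand's x-z plane, is 0.70 rad above +x at clamp = 0 and turns up and over towards -x by the joint's value. Best pushed with shut fingers from behind, or from the ball's side to swing it back; pinched, it works out of the fingers as it turns.
- clamp_pivot (a point): Pivot of the clamp's handle, along the stand's y, fixed on the stand 125 mm beyond the ball, 88 mm above the bench.
- bolt_a: Loose bolt, 25 mm wide, standing 69 mm tall on the stand's plate; leave alone. Origin: centre of its underside.
- screwdriver: Loose black-handled screwdriver 172 mm long, on the bench; leave alone. Origin: centre of its underside.
- angle_bracket: Loose rusty angle bracket 30x50x50 mm, on the bench; leave alone. Origin: centre of its underside.
- oil_can: Loose copper oil can 70x90x160 mm with a tall spout; leave alone. Origin: centre of its underside.
- hammer: Loose hammer 300 mm long with a wooden handle, on the bench; leave alone. Origin: centre of its underside.

How it is judged:
By the outcome, as a careful person would: the job done as asked, in the order asked, and still so for the second after the job is handed in, while the arm keeps its last pose, push and grip.
It also fails if it takes over 58 s, if anything falls off the work surface, if the arm or the gripper's body presses on something with over 40 N, if the wrist force passes 120 N, or if a joint passes its speed limit or range.

ROBOT

A 6-joint arm with a two-finger parallel gripper is mounted at the origin on a cart in front of the work surface, level with it; the furniture and walls round the work are solid. World frame = base frame: x ahead of the robot, y to its left, z up, the work surface at z = 0. Lengths are in mm, angles in rad, forces in N, time in s.
With the tool pointing down it reaches from about 350 to 875 mm from the base axis. Payload 4.2 kg.
Tool frame: the origin (TCP) lies between the finger pads; the fingertips stand 17 mm ahead of it and the grasp point (between the pads) lies 2 mm behind it; z points along the fingers, y is the line along which they close (so a half turn about z gives the same grasp; the last joint's range is limited). The gripper opens to 85 mm and grips with 20 to 120 N. Pads are 22 mm wide; open, the fingers measure 114 mm over their backs; the gripper's body (76 mm by 85 mm) begins 54 mm behind the grasp point. The pads swing forward as they close: fully open they stand 13 mm farther back than shut.
Start: joints at [-0.966, 0.385, 0.008, 0, -1.194, -0.259], TCP at [211.858, -587.976, 222.112] pointing down, gripper open.
Joint ranges: [-3.14, 3.14], [-1.21, 2.06], [-1.07, 1.41], [-3.16, 2.05], [-2.99, -0.16], [-3.1, 3.1]. Speed limits (rad/s): [2.79, 2.79, 3.14, 3.14, 3.14, 3.14].

INTERFACE

Orientations are given as a unit quaternion [x, y, z, w].
In Python, from bench import arm gives the robot as it stands.
- The arm moves only by the shell command python3 jog.py 'ROWS' [OPENING]. ROWS is a JSON list of rows, 1 to 10 of them, each an object with the fields pos (a list: dx, dy, dz in units of 100 mm), rot (a list: a rotation vector rx, ry, rz in rad); a field left out counts as zero; each row is the pose to reach, as a shift and turn from the pose commanded when the command began, along the tool's axes at that moment; what a row does not reach only later rows make up. A row lasts 1/10 s, in which the tool goes at most 50 mm and 0.15 rad, less where a joint would pass 70% of its speed; a pose out of reach is approached as far as the arm can. OPENING is the finger opening in mm, set as the command begins (- or left out keeps the last). The fingers move at their own pace and stop on an object; the grip force is fixed at half the most. Time passes only in rows, so rows that do not move let the fingers close. It prints the time, the measured TCP pose, the force, the opening and the grip force at its end. Input that does not fit is refused with a message, and nothing moves.
- arm.read_state(): the state, without advancing time (a new reading comes with each control period).
- arm.get_image(name): name is "scene" or "top"; returns the picture (384x512x3 uint8, blue, green, red); there is no depth.
- arm.get_calibration(name): a dict with "K" (3x3 intrinsics, pixels), "rvec" (rotation vector, rad) and "tvec" (3), from world to camera coordinates, as OpenCV has them. Camera axes: x right, y down, z forward; pixel columns grow to the right and rows downward; lengths in mm; the calibration is good to about 2 mm. A picture is of the moment at which its call begins. get_calibration takes no time and is no camera call.
- arm.job_done(): hands the job in; it is judged then, once.
The state is a dict: "clock": time; "joints": joint angles; "joint_vel": joint speeds; "joint_efforts": joint torques, N m; "position": TCP position; "ee_rot": TCP orientation; "contact_force": force on the tool from outside, world axes, zero at the start; "wrist_torque": the same for the moment, N m; "gripper_width": finger opening in mm; "grasp_force": force on a finger pad.
Only numpy, scipy, OpenCV 4.12 (cv2) and the standard library are available. Lean on these libraries where they do the work, as an engineer would, in place of code of your own. Each camera call takes 0.05 s, during which the arm holds its last target. There are 200 camera calls.

## Working session

There is one attempt and no reset: what is moved stays moved. The work goes in short steps, Python scripts to look and compute and a shell command to move; the robot and the scene stay as the last step left them, time stands still between calls to the robot, and variables do not carry over. Pictures are saved under pics/ and viewed, at most 10 in all, crops included, and the job is handed in when it is done.

```bash
ls; mkdir -p pics
python3 - <<'E'
from bench import arm
import cv2
for n in("scene","top"):
    cv2.imwrite(f"pics/{n}0.png",arm.get_image(n)); print(n,arm.get_calibration(n))
s=arm.read_state();print(s)
E
```

```text
bench.py
jog.py
pics
scene {'K': array([[389.1827086 ,   0.        , 260.06364161],
       [  0.        , 389.1827086 , 192.67932745],
       [  0.        ,   0.        ,   1.        ]]), 'rvec': array([ 0.87103909, -2.35561453,  1.30008347]), 'tvec': array([ 413.23008962,  259.0862903 , 1274.63489947])}
top {'K': array([[492.80411021,   0.        , 261.46154703],
       [  0.        , 492.80411021, 188.36080977],
       [  0.        ,   0.        ,   1.        ]]), 'rvec': array([ 2.17765152, -2.17193954,  0.11253842]), 'tvec': array([   4.79892033,  523.44323038, 1686.45506714])}
{'clock': 0.1, 'joints': array([-9.66391316e-01,  3.85491957e-01,  6.74853513e-03, -4.26374567e-04,
       -1.19400606e+00, -2.58593061e-01]), 'joint_vel': array([ 1.56434102e-03, -3.09356542e-03,  3.64980790e-03,  1.20124575e-03,
       -1.45685586e-04, -3.13694752e-05]), 'joint_efforts': array([-2.42952001e-04, -3.93320024e+01,  1.88929117e+01,  4.19798613e+00,
       -2.56772662e-03, -3.68988140e-08]), 'position': array([ 211.67261051, -587.48403504,  221.11938897]), 'ee_rot': array([-1.71968169e-01,  9.85102003e-01,  9.69939753e-04, -2.28444391e-04]), 'contact_force': array([ 0.16347938,  0.44830782, -0.34516589]), 'wrist_torque': array([ 0.06137338, -0.01496308, -0.04092493]), 'grasp_force': 0.0, 'gripper_width': 84.85648210905889}
```

View pics/scene0.png

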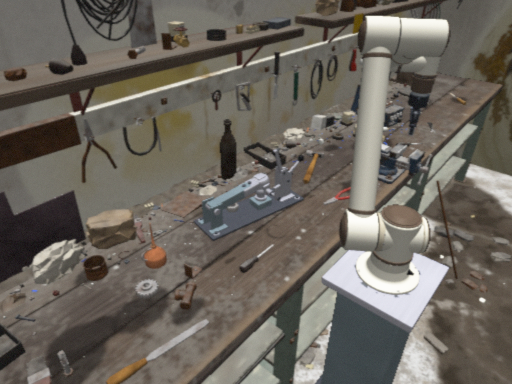

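View pics/top0.png

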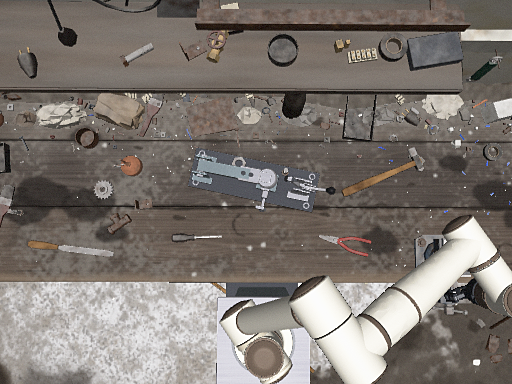

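Run:
```python
import cv2
a=cv2.imread("pics/top0.png")[135:225,180:350]
cv2.imwrite("pics/top0c.png",cv2.resize(a,None,fx=4.7,fy=4.7,interpolation=cv2.INTER_CUBIC))
a=cv2.imread("pics/scene0.png")[140:245,190:330]
cv2.imwrite("pics/scene0c.png",cv2.resize(a,None,fx=5.6,fy=5.6,interpolation=cv2.INTER_CUBIC))
```

```text
(no output)
```

View pics/top0c.png

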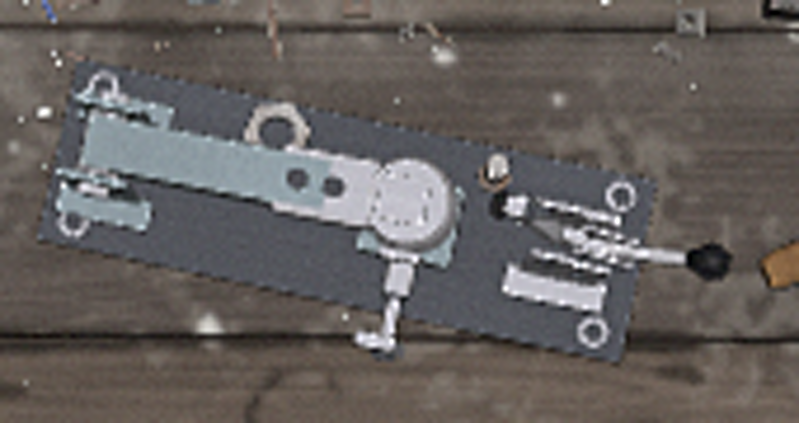

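View pics/scene0c.png

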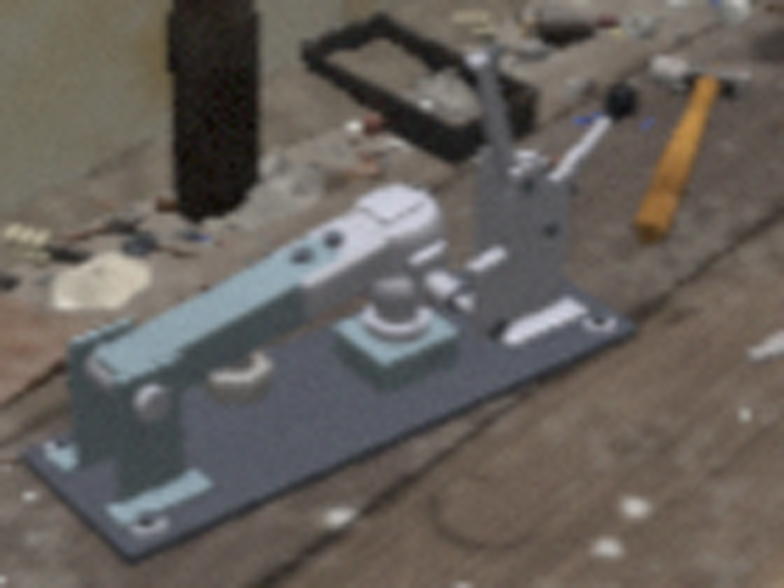

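```bash
cat > h.py <<'E'
import numpy as np,cv2
from bench import arm
from scipy.optimize import least_squares
C={n:arm.get_calibration(n) for n in("scene","top")}
def proj(n,P): return cv2.projectPoints(np.float64(P).reshape(-1,1,3),C[n]["rvec"],C[n]["tvec"],C[n]["K"],None)[0].reshape(-1,2)
def ray(n,p,z):
    c=C[n];R=cv2.Rodrigues(c["rvec"])[0];d=R.T@np.linalg.inv(c["K"])@[p[0],p[1],1];o=-R.T@c["tvec"]
    return o+d*(z-o[2])/d[2]
def tri(pt,ps):
    M=[C[n]["K"]@np.c_[cv2.Rodrigues(C[n]["rvec"])[0],C[n]["tvec"]] for n in("top","scene")]
    X=cv2.triangulatePoints(M[0],M[1],np.float64(pt),np.float64(ps)).ravel();return X[:3]/X[3]
def S(pose,P): # stand->world ; pose x,y,a (a: yaw of stand x axis)
    c,s=np.cos(pose[2]),np.sin(pose[2]);P=np.float64(P).reshape(-1,3)
    return np.c_[pose[0]+c*P[:,0]-s*P[:,1],pose[1]+s*P[:,0]+c*P[:,1],P[:,2]]
tc=lambda u,v:(np.array([u,v])+.5)/4.7-.5+[180,135]
sc=lambda u,v:(np.array([u,v])+.5)/5.6-.5+[190,140]
E
python3 - <<'E'
from h import *
np.set_printoptions(precision=1,suppress=True)
top=[tc(78,60),tc(655,178),tc(622,362),tc(40,240)]
P=[[-270,70,12],[175,70,12],[175,-70,12],[-270,-70,12]]
scn=[sc(22,455),sc(135,562),sc(635,327)]
Ps=[[-270,70,12],[-270,-70,12],[175,-70,12]]
w=[ray("top",p,12) for p in top];print(np.array(w));print([np.linalg.norm(w[i]-w[(i+1)%4]) for i in range(4)])
f=lambda q:np.r_[(proj("top",S(q,P))-top).ravel(),(proj("scene",S(q,Ps))-scn).ravel()]
r=least_squares(f,[500,0,-1.7],x_scale=[10,10,.1]);q=r.x;print(q[:2],round(q[2],4),r.fun)
np.save("q.npy",q)
k=tri(tc(708,261),sc(620,101));print("knob tri",k)
kp=S(q,[125+108*np.cos(.7),0,88+108*np.sin(.7)]);print("pred",kp)
L=[-225,0,90];t=.15
x,z=225,10
lp=S(q,[-225+x*np.cos(t)-z*np.sin(t),-100,90+x*np.sin(t)+z*np.cos(t)])
lt=S(q,[-225+x*np.cos(t)-(z+20)*np.sin(t),-100,90+x*np.sin(t)+(z+20)*np.cos(t)])
print("latch grip",lp, "top edge px pred (crop)",(proj("top",lt)-[180,135])*4.7,"knob px",(proj("top",kp)-[180,135])*4.7,(proj("scene",kp)-[190,140])*5.6)
E
```

```text
[[ 669.3  236.5   12. ]
 [ 581.4 -195.9   12. ]
 [ 443.7 -170.2   12. ]
 [ 533.4  262.8   12. ]]
[np.float64(441.284320397179), np.float64(140.0645227573578), np.float64(442.119853316267), np.float64(138.34310424917365)]
[547.6 -12.6] -1.7685 [-0.5  0.   0.6 -0.1  0.1 -0.2 -0.9  0.4 -0.3 -0.4 -0.2 -0.6  1.  -0.3]
knob tri [ 505.5 -212.7  161.2]
pred [[ 506.8 -216.2  157.6]]
latch grip [[450.3  10.9 133.5]] top edge px pred (crop) [[372.6 338.6]] knob px [[710.1 257.3]] [[619.6 101. ]]
```

The manual's scale: shifts go in units of 100 mm. Converting my numbers, -378 mm is -3.78, 207 mm is 2.07.

```bash
python3 jog.py '[{"pos":[-0.3,0.17,0],"rot":[0,0,-0.1]},{"pos":[-0.8,0.43,0],"rot":[0,0,-0.23]},{"pos":[-1.3,0.71,0],"rot":[0,0,-0.37]},{"pos":[-1.8,0.99,0],"rot":[0,0,-0.5]},{"pos":[-2.3,1.26,0],"rot":[0,0,-0.65]},{"pos":[-2.75,1.51,0],"rot":[0,0,-0.8]},{"pos":[-3.15,1.73,0],"rot":[0,0,-0.9]},{"pos":[-3.5,1.92,0],"rot":[0,0,-1]},{"pos":[-3.7,2.03,0],"rot":[0,0,-1.027]},{"pos":[-3.78,2.07,0],"rot":[0,0,-1.027]}]' 0
python3 - <<'E'
from h import *
np.set_printoptions(precision=3,suppress=True)
s=arm.read_state();q=np.load("q.npy");print(s["joints"],s["ee_rot"],s["contact_force"])
c,sn=np.cos(q[2]),np.sin(q[2]);d=s["position"]-[q[0],q[1],0];print("stand",d[0]*c+d[1]*sn,-d[0]*sn+d[1]*c,d[2])
E
```

```text
clock: 1.1
position: [499.3, -262.3, 221.6]
ee_rot: [-0.636, 0.772, 0.0, 0.0]
contact_force: [0.0, -0.3, -0.4]
gripper_width: -0.1
grasp_force: 0.0
[-0.197  0.282 -0.145 -0.    -1.144  0.003] [-0.636  0.772  0.     0.   ] [ 0.    -0.31  -0.363]
stand 254.25211335097254 1.712446239329715 221.55859697509743
```

```bash
cat > st.py <<'E'
from h import *
np.set_printoptions(precision=2,suppress=True)
s=arm.read_state();q=np.load("q.npy")
c,sn=np.cos(q[2]),np.sin(q[2]);d=s["position"]-[q[0],q[1],0];f=s["contact_force"]
print("t",s["clock"],"stand",np.array([d[0]*c+d[1]*sn,-d[0]*sn+d[1]*c,d[2]]),"F",np.array([f[0]*c+f[1]*sn,-f[0]*sn+f[1]*c,f[2]]),"w",s["gripper_width"],s["grasp_force"])
E
python3 jog.py '[{"pos":[0,0.01,0.2]},{"pos":[0,0.017,0.45]},{"pos":[0,0.017,0.64]},{"pos":[-0.08,0.017,0.64]},{"pos":[-0.16,0.017,0.64]},{"pos":[-0.2,0.017,0.64]}]' >/dev/null; python3 st.py; python3 jog.py '[{"pos":[-0.03,0,0]},{"pos":[-0.06,0,0]},{"pos":[-0.09,0,-0.02]},{"pos":[-0.12,0,-0.04]},{"pos":[-0.15,0,-0.08]},{"pos":[-0.19,0,-0.12]}]'>/dev/null; python3 st.py
```

```text
t 1.7 stand [236.92  -0.62 159.44] F [-0.34  0.38  0.61] w -0.06636616686456415 0.0
t 2.3 stand [218.25  -1.3  170.52] F [ 0.66 -0.51  0.64] w 0.3060218195415376 0.0
```

```bash
python3 jog.py '[{"pos":[-0.05,0,-0.05]},{"pos":[-0.11,0,-0.1]},{"pos":[-0.17,0,-0.14]},{"pos":[-0.24,0,-0.17]},{"pos":[-0.31,0,-0.2]},{"pos":[-0.38,0,-0.22]},{"pos":[-0.45,0,-0.24]},{"pos":[-0.52,0,-0.25]}]' >/dev/null; python3 st.py;  python3 - <<'E'
from h import *
for n,b in(("scene",(150,110,300)),("top",(120,215,190))):
    a=arm.get_image(n)
    a=a[110:240,190:330] if n=="scene" else a[125:225,190:350]
    cv2.imwrite(f"pics/{n}1.png",cv2.resize(a,None,fx=4.5,fy=4.5,interpolation=cv2.INTER_CUBIC))
E
```

```text
t 3.1 stand [165.77  -1.33 195.27] F [0.36 0.42 0.69] w -0.24021902458391586 0.0
```

View pics/scene1.png

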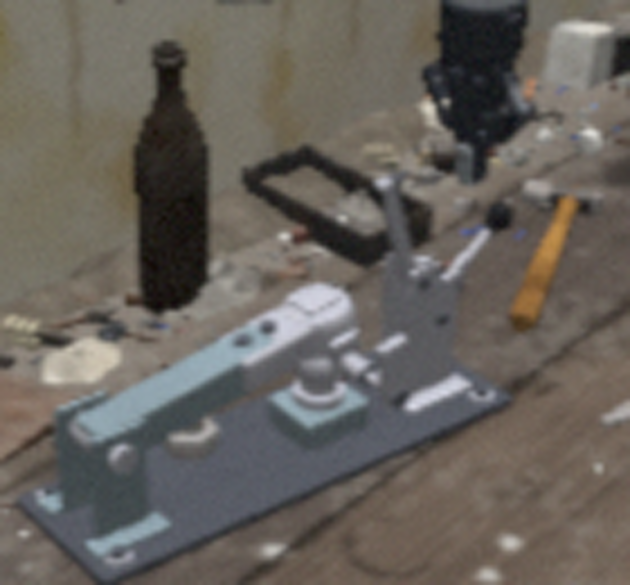

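Run:
```python
from h import *
s=arm.read_state();p=s["position"];q=np.load("q.npy")
for z in(0,17): print((proj("scene",p-[0,0,z])-[190,110])*4.5,(proj("top",p-[0,0,z])-[190,125])*4.5)
for x in (207.6,231,218): print(x,(proj("scene",S(q,[x,0,158]))-[190,110])*4.5)
a=arm.get_image("scene")[140:175,280:315]
```

```text
[[467.80242217 192.11357567]] [[583.18473199 276.04431149]]
[[466.54237706 209.17160666]] [[580.18704859 278.48088347]]
207.6 [[497.89561382 215.78290702]]
231 [[516.30207165 208.75851522]]
218 [[506.11166721 212.64744344]]
```

View pics/top1.png

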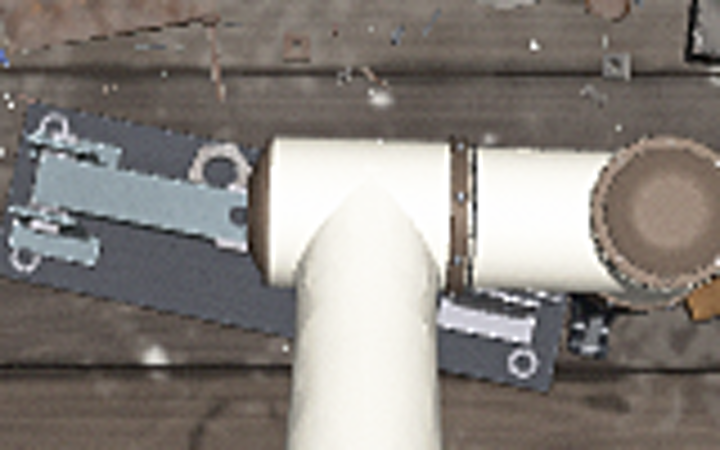

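Run:
```python
from h import *
a=arm.get_image("scene")
cv2.imwrite("pics/scene2.png",cv2.resize(a[105:175,270:325],None,fx=8,fy=8,interpolation=cv2.INTER_NEAREST))
p=arm.read_state()["position"]
print((proj("scene",p)-[270,105])*8,(proj("scene",p-[0,0,17])-[270,105])*8,(proj("scene",p+[0,0,56])-[270,105])*8)
```

```text
[[192.73369275 381.73343735]] [[190.48778088 412.0507408 ]] [[200.32251799 279.29276678]]
```

View pics/scene2.png

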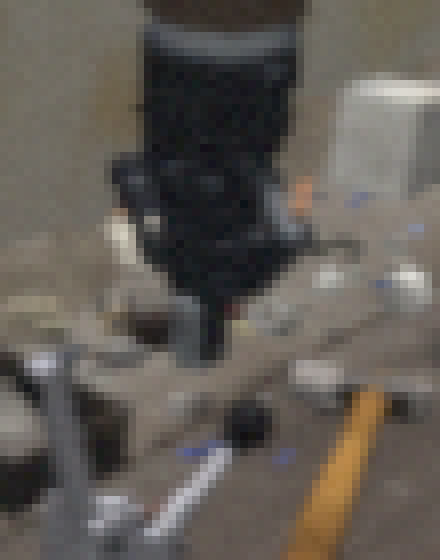

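Run:
```python
from h import *
a=cv2.imread("pics/scene0.png")[60:145,380:450];b=cv2.imread("pics/top0.png")[225:325,400:512]
p=np.array([211.9,-588,221.5])
A=cv2.resize(a,None,fx=5,fy=5,interpolation=cv2.INTER_NEAREST);B=cv2.resize(b,None,fx=4.25,fy=4.25,interpolation=cv2.INTER_NEAREST)
for n,I,o,k in(("scene",A,[380,60],5),("top",B,[400,225],4.25)):
    ey=np.array([-.339,.941,0])
    for v in (p-[0,0,4],p-[0,0,4]+57*ey,p-[0,0,4]-57*ey,p+[0,0,56]):
        u=(proj(n,v)[0]+.5-o)*k;print(n,u);cv2.circle(I,tuple(int(t) for t in u),4,(0,0,255),1)
I=np.zeros((425,830,3),np.uint8);I[:,:350]=A;I[:425,352:828]=B
cv2.imwrite("pics/g0.png",I[:,:800])
```

```text
scene [147.37240269 387.28253487]
scene [144.5601546  413.94430716]
scene [150.03475755 362.04183892]
scene [163.61307369 321.08999723]
top [246.92934405 257.4095487 ]
top [172.81131912 284.79497889]
top [320.82831242 230.10505642]
top [282.21121281 266.04421715]
```

View pics/g0.png

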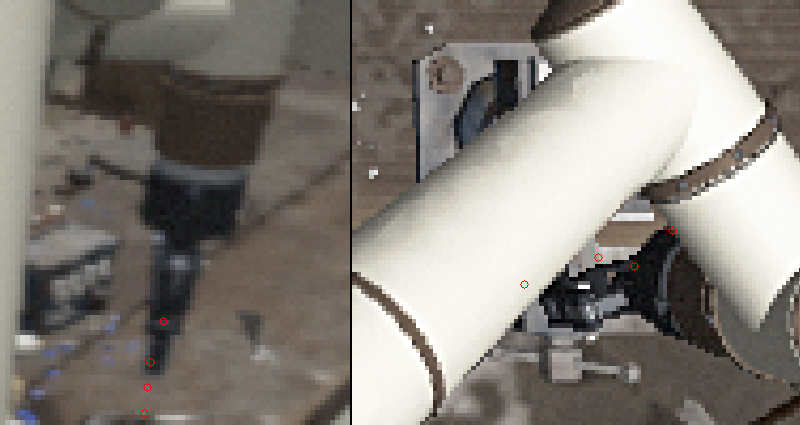

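```bash
python3 - <<'E'
from h import *
print(proj("scene",[[0,0,0],[0,0,80]]),proj("top",[[0,0,0],[0,0,80]]))
for n in C: print(n,-cv2.Rodrigues(C[n]["rvec"])[0].T@C[n]["tvec"])
E
python3 jog.py '[{"pos":[0.05,0,-0.2]},{"pos":[0.25,0,-0.3]},{"pos":[0.65,0,-0.25]},{"pos":[0.9,0,0]},{"pos":[0.9,0,0.3]},{"pos":[0.9,0,0.6]},{"pos":[0.9,-0.01,0.6]},{"pos":[0.9,-0.01,0.6]}]'>/dev/null; python3 st.py; python3 jog.py '[{"pos":[-0.07,0,0]},{"pos":[-0.14,0,0]},{"pos":[-0.21,0,0]},{"pos":[-0.26,0,-0.01]},{"pos":[-0.31,0,-0.04]}]'>/dev/null; python3 st.py
python3 - <<'E'
from h import *
cv2.imwrite("pics/scene3.png",cv2.resize(arm.get_image("scene")[105:175,270:325],None,fx=8,fy=8,interpolation=cv2.INTER_NEAREST))
E
```

```text
[[386.23467743 271.78582631]
 [391.14108401 253.26408114]] [[262.86385398 341.31773132]
 [263.09586521 346.52351895]]
scene [-270.06774081  992.43020795  897.06445558]
top [ 357.79173698   17.07780697 1729.1153692 ]
t 4.1 stand [256.84   0.02 135.41] F [-0.82  0.69  0.23] w -0.13974153089738076 0.0
t 4.6 stand [226.66   0.04 140.85] F [10.53 -1.63  6.04] w 0.02907355598247253 5.407992973923683
```

View pics/scene3.png

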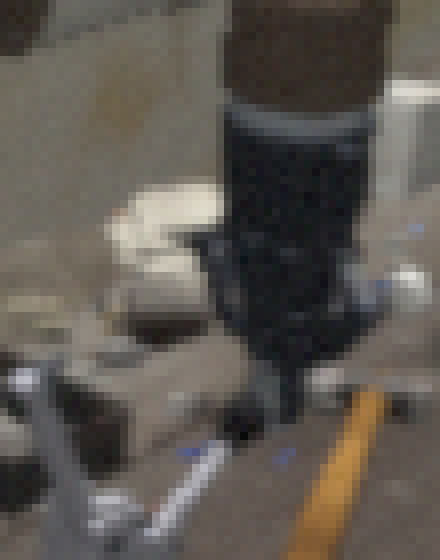

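Scaled: 18 mm is 0.18, 17 mm is 0.17.

```bash
python3 jog.py '[{"pos":[0.1,0,0]},{"pos":[0.22,0,0.06]},{"pos":[0.22,0,0.14]},{"pos":[0.22,0,0.17]},{"pos":[0.18,0,0.17]},{"pos":[0.14,0,0.17]}]'>/dev/null; python3 st.py; python3 jog.py '[{"pos":[-0.04,0,0]},{"pos":[-0.08,0,0]},{"pos":[-0.12,0,-0.02]},{"pos":[-0.16,0,-0.05]},{"pos":[-0.2,0,-0.09]},{"pos":[-0.24,0,-0.13]}]'>/dev/null; python3 st.py
```

```text
t 5.25 stand [239.07  -0.4  121.75] F [-0.08 -0.8   0.5 ] w -0.16346641696121642 0.0
t 5.85 stand [215.56  -0.26 135.97] F [ 4.29 -0.44  1.66] w 0.2090576714234428 1.7297495529055595
```

```bash
python3 jog.py '[{"pos":[-0.06,0,-0.06]},{"pos":[-0.12,0,-0.11]},{"pos":[-0.18,0,-0.15]},{"pos":[-0.24,0,-0.18]},{"pos":[-0.31,0,-0.21]},{"pos":[-0.38,0,-0.23]},{"pos":[-0.45,0,-0.25]},{"pos":[-0.51,0,-0.26]}]'>/dev/null; python3 st.py
python3 - <<'E'
from h import *
cv2.imwrite("pics/scene4.png",cv2.resize(arm.get_image("scene")[100:210,220:325],None,fx=5,fy=5,interpolation=cv2.INTER_NEAREST))
E
```

```text
t 6.65 stand [166.06  -0.29 161.45] F [16.01  2.27  2.13] w -0.21346667911488795 7.973971143364906
```

View pics/scene4.png

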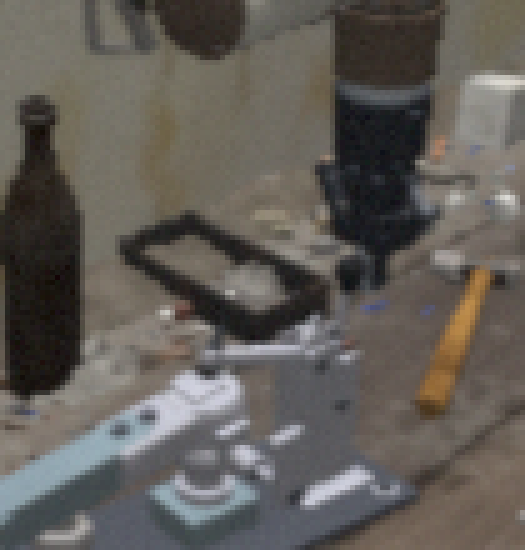

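```bash
python3 jog.py '[{"pos":[-0.06,0,0]},{"pos":[-0.12,0,0]},{"pos":[-0.18,0,0]},{"pos":[-0.23,0,0]}]'>/dev/null; python3 st.py;  python3 jog.py '[{"pos":[-0.05,0,0]},{"pos":[-0.1,0,0.01]},{"pos":[-0.15,0,0.02]},{"pos":[-0.2,0,0.03]}]'>/dev/null; python3 st.py; python3 jog.py '[{"pos":[-0.04,0,0.01]},{"pos":[-0.08,0,0.02]},{"pos":[-0.12,0,0.04]}]'>/dev/null; python3 st.py
```

```text
t 7.1 stand [140.49  -0.47 160.95] F [ 1.76 -0.54  0.75] w 0.04188521064002005 0.5323729617521167
t 7.5 stand [120.98  -0.34 157.95] F [-0.36  0.11  1.03] w -0.03553849151897855 0.5096037173643708
t 7.8 stand [109.17  -0.21 154.21] F [ 0.24 -0.21  3.01] w 0.10454992976323738 0.884486110880971
```

Scaled: -3 mm is -0.03, 3 mm is 0.03.

```bash
python3 jog.py '[{"pos":[-0.03,0,0.01]},{"pos":[-0.06,0,0.02]},{"pos":[-0.08,0,0.03]},{"pos":[-0.08,0,0.03]}]'>/dev/null; python3 st.py
cat > look.py <<'E'
# numeric look: dump small grey/colour patches, and expected pixels
from h import *
import sys
q=np.load("q.npy")
def k(phi): return S(q,[125+108*np.cos(.7+phi),0,88+108*np.sin(.7+phi)])
a=arm.get_image("scene").astype(int).sum(2)//3
for phi in map(float,sys.argv[1:]):
    u,v=proj("scene",k(phi))[0]; print("phi",phi,"px",round(u,1),round(v,1))
u,v=np.round(proj("scene",k(float(sys.argv[1])))[0]).astype(int)
print("cols",u-12,u+16);
for r in range(v-10,v+11): print(r,' '.join(f"{x:3d}" for x in a[r,u-12:u+17]))
E
python3 look.py 1.29 1.15 1.0
```

```text
t 8.2 stand [104.68  -0.23 152.47] F [12.82  0.54  6.52] w 0.11723634441678206 7.2540923953056335
phi 1.29 px 277.7 160.4
phi 1.15 px 280.5 158.2
phi 1.0 px 283.6 156.3
cols 266 294
150  31  28  29  36  38  39  52  62  57  41  36  40  38  30  26  30  33  31  38  37  34  28  30  34  25  26  40  42  62
151  42  31  31  37  41  37  38  37  35  32  28  34  29  29  34  26  28  23  33  29  20  24  25  28  27  28  33  55  87
152  73  44  47  69  81  66  44  45  34  33  28  31  28  28  28  28  24  25  36  33  24  24  32  30  27  33  44  72 109
153  89  89 107 103  98  88  91  92  73  37  32  31  29  24  25  28  24  35  38  37  24  25  29  23  33  49  78 104 116
154 118 124 129 127 112 113 119 111  85  44  31  27  21  33  34  34  21  35  34  31  32  29  30  30  47 106 129 124 112
155 131 136 140 131 120 125 125 118 101  79  35  26  34  57  57  35  27  25  28  29  23  34  38  47  81 115 124 108  94
156 136 142 143 134 131 132 129 121 107  80  42  29  37  75  83  49  32  28  26  27  39  56  78 101 109 113 112  94  75
157 131 131 137 140 141 139 137 131 112  75  38  40  39  54  72  70  57  30  3
[... 901 characters left out ...]
  32  34  35  33  33  31  42  50  64  81 105 134 138 105  97  97 104 101 101  98  97  99  94  93  93
166  29  27  30  26  28  26  32  29  33  59  92 112 106  83  94 127 149 141 103  71  87  98  98  97  95  94  90  90  88
167  75  51  35  30  25  24  32  32  46  85 102 102  95  87  89 104 120 115  96  90 122 122 100 101  95  93  88  89  86
168 103  89  74  50  33  31  40  58  96 107  98  97 105 115 117 104 102 105 103 121 154 145 105  99  84  78  89  89  89
169 107 108 102  92  73  56  73  82  90 100 107 127 132 123 112 110 121 140 141 118 110 108  75  71  78  90  91  87  90
170 109 110 112 104  94  87  83  94 121 146 167 188 191 185 174 169 164 125 116 102  92  93  99 115 128 123 103  92  90
```

Scaled: -80 mm is -0.8, -53 mm is -0.53.

```bash
python3 jog.py '[{"pos":[0.08,0,-0.1]},{"pos":[0.1,0,-0.45]},{"pos":[0.05,0,-0.8]},{"pos":[-0.25,0,-0.8]},{"pos":[-0.51,0,-0.8]},{"pos":[-0.53,0,-0.5]},{"pos":[-0.53,0,-0.3]},{"pos":[-0.53,0,-0.2]},{"pos":[-0.53,0,-0.14]},{"pos":[-0.53,0,-0.14]}]' >/dev/null; python3 st.py; python3 look.py 1.29
```

```text
t 9.25 stand [ 48.51  -0.31 164.85] F [ 1.36 -0.1   0.04] w -0.0004236216053320766 0.0
phi 1.29 px 277.7 160.4
cols 266 294
150  33  31  25  34  25  29  32  42  47  41  42  47  46  38  56  64  76  69  53  69  91 105 126 134 131 129 126 125 125
151  32  30  24  26  26  24  38  40  40  37  32  37  26  30  33  41  46  52  71 105 119 125 131 129 126 122 124 123 123
152  37  29  34  24  25  26  31  29  28  23  27  26  30  29  32  30  41  72 106 124 128 125 122 123 118 118 119 126 123
153  61  42  29  34  28  22  25  28  30  23  27  21  29  27  36  43  54  96 126 126 123 120 120 118 117 119 123 124 123
154 108  81  43  31  26  25  32  43  45  31  26  27  25  27  27  36  49  84 108 118 114 118 115 113 119 137 140 127 112
155 128 103  46  22  25  26  21  37  34  32  28  26  25  28  25  31  43  50  70  89 106 116 117 119 121 126 122 108  92
156 134 114  71  47  33  33  29  28  18  26  25  21  31  27  29  34  36  54  66  70  93 116 118 123 119 116 113  92  77
157 130 122 118  95  61  30  23  25  31  27  26  30  31  27  31  46  48  52  47  55  86 114 116 114 115 111 104  88  76
158 170 123  99 
[... 843 characters left out ...]
  78  76  53  52  47  32  41  49  64  79 102 129 136 111  92  93  88 100 101  98  98  97  98  94  91
166  35  29  33  42  64  69  48  40  37  61  88 110 105  86  93 125 147 140 106  71  85 100  93  97  94  94  90  92  89
167  72  50  33  32  43  42  37  37  49  81  99 102  96  85  93 101 121 113  95  96 118 122 101  98  97  90  85  87  89
168 103  93  74  54  38  34  42  58  98 106  98  96 105 123 124 108 101 107 104 116 152 146 103  98  85  82  88  91  88
169 108 108 103  94  72  61  77  80  86 103 105 124 134 123 114 108 120 137 141 120 112 106  75  71  79  90  89  87  88
170 108 112 108 103  93  84  86  96 120 147 169 188 190 185 171 170 164 125 112 102  93  92 101 115 128 123 106  92  92
```

Scaled: 39 mm is 0.39, 12 mm is 0.12.

```bash
python3 jog.py '[{"pos":[0.06,0,0.01]},{"pos":[0.12,0,0]},{"pos":[0.18,0,-0.02]},{"pos":[0.24,0,-0.04]},{"pos":[0.31,0,-0.06]},{"pos":[0.39,0,-0.07]}]' >/dev/null; python3 st.py; python3 jog.py '[{"pos":[0.07,0,-0.01]},{"pos":[0.14,0,-0.02]},{"pos":[0.22,0,-0.02]},{"pos":[0.29,0,-0.01]},{"pos":[0.36,0,0]},{"pos":[0.43,0,0.01]}]' >/dev/null; python3 st.py; python3 jog.py '[{"pos":[0.07,0,0.02]},{"pos":[0.14,0,0.04]},{"pos":[0.2,0,0.08]},{"pos":[0.26,0,0.12]},{"pos":[0.32,0,0.16]},{"pos":[0.38,0,0.2]},{"pos":[0.44,0,0.24]},{"pos":[0.49,0,0.28]},{"pos":[0.54,0,0.31]},{"pos":[0.54,0,0.31]}]' >/dev/null; python3 st.py; python3 look.py 0
```

```text
t 9.9 stand [ 87.96  -0.06 172.66] F [-2.04  1.26  1.74] w -0.10216846786297715 1.0005469992756844
t 10.5 stand [131.09  -0.61 170.77] F [-1.77 -0.07  0.61] w 0.20913823306145518 0.7297923602163792
t 11.5 stand [185.21  -0.7  139.55] F [ 0.33  0.06 -0.2 ] w -0.16434356677626633 0.0
phi 0.0 px 300.6 158.0
cols 289 317
148  62  54  36  34  33  27  25  26  29  30  32  32  29  23  29  27  33  25  28  39  50  63  86 103 104 107 105 104 106
149 118  99  61  45  31  27  23  33  24  29  32  27  23  23  25  27  19  32  42  57  87 105 110 111 109 107 101 102 100
150 132 124 117  95  61  30  32  34  29  27  35  37  29  19  25  29  28  41  78 124 146 143 138 121 108 106 101 100  97
151 129 126 121 109  78  42  30  32  24  28  37  41  27  28  23  28  36  69 114 152 160 160 157 134 109 106 104 101 103
152 121 120 118 117  94  68  59  39  26  31  29  31  25  25  30  34  49  90 127 141 151 156 147 126 111 108 112 112 112
153 117 119 121 121 106 131 143  80  39  28  33  32  37  40  52  62  74  86  99 110 118 126 116  84  67  75  95 107 110
154 118 120 137 139 108 100 115 103  80  34  26  32  43  83 1
[... 1038 characters left out ...]
 102 102 127 160 168 134  96  85  87  86  86  88  93  85  85  87  91 107 126 129 132 119  95  84  83
164 102 104 106 100 105 122 162 175 145 105  94  91  93  95  93  87  87  87  85  92  93 109 124 126 128 108  87  88  85
165  99  98 100 100 116 157 179 156 110  93  89  89  90  93  94  91  88  88  86  89 105 122 124 130 122 100  85  85  89
166  96  96 101 119 161 187 161 115  95  89  91  85  89  89  90  91  90  90  88  90 110 126 127 129 118  94  79  83  93
167 100  98 124 167 177 158 121  92  94  91  90  87  90  88  84  86  85  83  81  92 112 118 122 120 104  88  87  85  86
168  96 101 148 170 142 119  91  87  85  88  91  90  89  88  85  83  83  83  87 102 110 114 113 112  94  81  88  87  85
```

Scaled: 6 mm is 0.06, 4 mm is 0.04.

```bash
python3 jog.py '[{"pos":[0.03,0,0.02]},{"pos":[0.06,0,0.04]},{"pos":[0.07,0,0.04]},{"pos":[0.07,0,0.04]}]' >/dev/null; python3 st.py; python3 jog.py '[{"pos":[0,0,-0.15]},{"pos":[-0.06,0,-0.6]},{"pos":[-0.06,0.2,-1.05]},{"pos":[-0.06,0.6,-1.3]},{"pos":[-0.06,1,-1.4]},{"pos":[-0.45,1.1,-1.4]},{"pos":[-0.95,1.05,-1.4]},{"pos":[-1.42,1.02,-1.4]},{"pos":[-1.85,1,-1.4]},{"pos":[-1.9,1,-1.4]}]' 40 >/dev/null; python3 st.py
```

```text
t 11.95 stand [188.09  -0.12 137.27] F [-16.16  -4.63   8.91] w 0.048749271822203406 7.72338057635352
t 12.95 stand [  -1.89 -100.02  276.28] F [ 0.82 -0.25  0.69] w 40.26073722301431 0.0
```

```bash
cat > tong.py <<'E'
from h import *
q=np.load("q.npy")
def T(P,t):
    P=np.float64(P).reshape(-1,3);x,z=P[:,0]+225,P[:,2]-90
    return S(q,np.c_[-225+x*np.cos(t)-z*np.sin(t),P[:,1],90+x*np.sin(t)+z*np.cos(t)])
if __name__=="__main__":
    a0=cv2.imread("pics/scene0.png").astype(int);a=arm.get_image("scene").astype(int)
    for t in(0,.15,.35):print(t,proj("scene",T([[-60,0,109],[-60,0,71],[0,-100,100],[0,-100,120]],t)).round(1).tolist())
    u=int(proj("scene",T([-60,0,109],0))[0][0])
    print(u);
    for r in range(165,215): print(r,a0[r,u],a[r,u],end=' | ' if r%2 else '\n')
    g=arm.get_image("top").astype(int).sum(2)//3
    print("top",proj("top",T([0,-100,120],0)),proj("top",T([0,-100,120],.15)))
E
python3 tong.py
```

```text
0 [[248.8, 188.8], [248.8, 197.1], [277.8, 197.1], [278.0, 192.6]]
0.15 [[247.9, 183.7], [249.0, 191.6], [277.4, 189.8], [277.0, 185.5]]
0.35 [[245.3, 177.6], [248.1, 184.7], [275.1, 180.9], [273.9, 177.0]]
248
165 [121 130 139] [127 136 142] | 166 [121 129 136] [124 131 138]
167 [119 129 134] [123 134 140] | 168 [120 129 138] [127 137 145]
169 [113 119 128] [119 127 136] | 170 [ 95 101 110] [102 112 118]
171 [84 92 98] [ 86  94 101] | 172 [78 85 94] [80 88 97]
173 [75 83 91] [75 87 95] | 174 [ 88  96 104] [ 89 100 109]
175 [102 110 120] [105 113 121] | 176 [107 115 125] [111 118 130]
177 [100 110 118] [106 115 125] | 178 [101 110 118] [100 109 121]
179 [129 130 136] [102 107 120] | 180 [184 174 175] [102 108 120]
181 [156 147 144] [103 113 125] | 182 [118 110 107] [101 110 120]
183 [105 100  89] [ 89  98 106] | 184 [151 144 128] [79 87 96]
185 [175 163 146] [124 122 129] | 186 [181 170 152] [173 164 163]
187 [194 185 176] [169 157 150] | 188 [192 183 181] [160 151 135]
189 [153 149 147] [175 167 146] | 190 [111 106 109] [185 176 156]
191 [97 94 94] [190 181 161] | 192 [94 90 92] [198 188 181]
193 [89 86 87] [191 184 182] | 194 [88 86 86] [144 137 139]
195 [84 85 90] [117 111 110] | 196 [75 81 88] [101  98  96]
197 [84 89 93] [97 91 92] | 198 [94 89 87] [96 93 93]
199 [96 88 83] [95 91 90] | 200 [98 88 86] [93 86 84]
201 [99 91 85] [99 92 85] | 202 [98 88 86] [108  99  94]
203 [98 89 88] [97 90 85] | 204 [95 88 83] [104  94  91]
205 [100  91  85] [104  97  91] | 206 [100  90  86] [106  95  93]
207 [100  91  88] [106  96  93] | 208 [99 91 86] [103  95  90]
209 [97 88 84] [103  94  90] | 210 [100  92  91] [102  95  88]
211 [99 90 87] [104  96  92] | 212 [97 88 86] [100  91  87]
213 [97 89 84] [100  92  88] | 214 [96 86 85] [106  96  92]
top [[261.34882783 208.07498475]] [[259.26915521 207.04752632]]
```

The manual's scale: shifts go in units of 100 mm. Converting my numbers, 206 mm is 2.06, 120 mm is 1.2.

```bash
python3 jog.py '[{"pos":[0,0,0.3]},{"pos":[0.01,0,0.75]},{"pos":[0.02,0,1.2]},{"pos":[0.02,0,1.5]},{"pos":[0.02,0,1.65]},{"pos":[0.02,0,1.8]},{"pos":[0.02,0,1.9]},{"pos":[0.02,0,1.98]},{"pos":[0.02,0,2.06]},{"pos":[0.02,0,2.06]}]' >/dev/null; python3 st.py
```

```text
t 14.05 stand [   3.88 -100.69   69.48] F [ 0.41 -0.63  0.18] w 39.8001205669642 0.0
```

Scaled: -3 mm is -0.03.

```bash
python3 jog.py '[{"pos":[-0.03,0,0]},{"pos":[-0.03,0,0]},{"pos":[-0.03,0,0]},{"pos":[-0.03,0,0]},{"pos":[-0.03,0,0]},{"pos":[-0.03,0,0]}]' 0 >/dev/null; python3 st.py;  python3 jog.py '[{},{},{},{}]' 0 >/dev/null; python3 st.py
```

```text
t 14.65 stand [ -0.1  -99.37  70.66] F [-1.07  3.11  1.58] w 8.958699313689054 61.5019690990448
t 15.05 stand [ -0.11 -99.4   70.61] F [-0.76  4.51  4.83] w 8.96921257917374 61.89409017562866
```

Scaled: 10 mm is 0.1, 4 mm is 0.04.

```bash
python3 jog.py '[{"pos":[0,0.02,0]},{"pos":[0,0.04,0]},{"pos":[0,0.06,0]},{"pos":[0,0.08,0]},{"pos":[0,0.1,0]},{"pos":[0,0.1,0]}]' >/dev/null; python3 st.py;  python3 jog.py '[{"pos":[0,0.01,0]},{"pos":[0,0.02,0]},{"pos":[0,0.02,0]}]' >/dev/null; python3 st.py
```

```text
t 15.65 stand [  -0.29 -108.12   70.62] F [0.97 9.78 0.34] w 9.229285182672628 61.20527386665344
t 15.95 stand [  -0.34 -109.89   70.62] F [2.18 9.33 0.23] w 9.324100449529519 61.12750053405762
```

```bash
python3 jog.py '[{"pos":[0,0.01,0]},{"pos":[0,0.02,0]},{"pos":[0,0.02,0]}]' >/dev/null; python3 st.py;  python3 jog.py '[{"pos":[0,0,-0.03],"rot":[0,0.013,0]},{"pos":[0,0,-0.06],"rot":[0,0.026,0]},{"pos":[0,0,-0.09],"rot":[0,0.04,0]},{"pos":[-0.01,0,-0.13],"rot":[0,0.058,0]},{"pos":[-0.01,0,-0.17],"rot":[0,0.076,0]},{"pos":[-0.02,0,-0.21],"rot":[0,0.094,0]},{"pos":[-0.02,0,-0.224],"rot":[0,0.1,0]}]' >/dev/null; python3 st.py; python3 tong.py | grep -E '^(1[67]9|1[678][13579])'
```

```text
t 16.25 stand [  -0.39 -111.76   70.59] F [ 1.36 10.57 -0.2 ] w 9.624850517148158 61.06757640838623
t 16.95 stand [   0.16 -113.63   92.8 ] F [11.19 12.12  0.4 ] w 9.10982211117206 61.25689744949341
165 [121 130 139] [124 132 140] | 166 [121 129 136] [123 131 138]
167 [119 129 134] [122 133 138] | 168 [120 129 138] [122 130 138]
169 [113 119 128] [113 123 131] | 170 [ 95 101 110] [ 97 106 116]
171 [84 92 98] [85 91 99] | 172 [78 85 94] [80 86 95]
173 [75 83 91] [78 87 94] | 174 [ 88  96 104] [ 88  97 103]
175 [102 110 120] [105 113 122] | 176 [107 115 125] [107 114 124]
177 [100 110 118] [106 114 124] | 178 [101 110 118] [103 110 119]
179 [129 130 136] [100 110 118] | 180 [184 174 175] [ 98 107 116]
181 [156 147 144] [131 132 139] | 182 [118 110 107] [183 174 173]
183 [105 100  89] [165 153 151] | 184 [151 144 128] [133 124 116]
185 [175 163 146] [144 136 119] | 186 [181 170 152] [174 165 145]
187 [194 185 176] [183 172 151] | 188 [192 183 181] [193 182 168]
189 [153 149 147] [200 189 187] | 190 [111 106 109] [181 173 173]
```

```bash
python3 jog.py '[{"pos":[0.02,-0.005,0]},{"pos":[0.03,-0.01,0]},{"pos":[0.032,-0.01,-0.04],"rot":[0,0.018,0]},{"pos":[0.034,-0.01,-0.08],"rot":[0,0.036,0]},{"pos":[0.036,-0.01,-0.12],"rot":[0,0.054,0]},{"pos":[0.037,-0.01,-0.17],"rot":[0,0.076,0]},{"pos":[0.038,-0.01,-0.224],"rot":[0,0.1,0]},{"pos":[0.038,-0.01,-0.224],"rot":[0,0.1,0]}]' >/dev/null; python3 st.py
```

```text
t 17.85 stand [  -0.9  -111.41  115.61] F [ 1.81 11.4  -2.  ] w 9.344047951518442 60.896506905555725
```

Scaled: -40.6 mm is -0.406, -39 mm is -0.39.

```bash
python3 jog.py '[{"pos":[0.003,0,-0.05],"rot":[0,0.022,0]},{"pos":[0.006,0,-0.1],"rot":[0,0.044,0]},{"pos":[0.008,0,-0.15],"rot":[0,0.066,0]},{"pos":[0.009,0,-0.2],"rot":[0,0.088,0]},{"pos":[0.009,0,-0.25],"rot":[0,0.11,0]},{"pos":[0.007,0,-0.3],"rot":[0,0.132,0]},{"pos":[0.005,0,-0.35],"rot":[0,0.155,0]},{"pos":[0.002,0,-0.39],"rot":[0,0.173,0]},{"pos":[0.001,0,-0.406],"rot":[0,0.18,0]},{"pos":[0.001,0,-0.406],"rot":[0,0.18,0]}]' >/dev/null; python3 st.py; python3 jog.py '[{},{},{},{}]' >/dev/null; python3 st.py; python3 tong.py; python3 -c "
from h import *
print(arm.read_state()['joint_vel'])"
```

```text
t 18.85 stand [  -8.9  -111.56  155.1 ] F [ 1.64 11.98 -1.43] w 8.91653263082801 60.90877711772919
t 19.25 stand [  -8.84 -111.55  154.99] F [ 1.4  11.68 -1.58] w 9.205245833008806 60.855971574783325
0 [[248.8, 188.8], [248.8, 197.1], [277.8, 197.1], [278.0, 192.6]]
0.15 [[247.9, 183.7], [249.0, 191.6], [277.4, 189.8], [277.0, 185.5]]
0.35 [[245.3, 177.6], [248.1, 184.7], [275.1, 180.9], [273.9, 177.0]]
248
165 [121 130 139] [101 108 113] | 166 [121 129 136] [ 97 103 107]
167 [119 129 134] [101 106 115] | 168 [120 129 138] [104 115 120]
169 [113 119 128] [142 143 146] | 170 [ 95 101 110] [193 184 183]
171 [84 92 98] [207 195 194] | 172 [78 85 94] [212 198 195]
173 [75 83 91] [208 194 194] | 174 [ 88  96 104] [187 176 175]
175 [102 110 120] [167 156 154] | 176 [107 115 125] [184 174 171]
177 [100 110 118] [204 193 191] | 178 [101 110 118] [202 190 185]
179 [129 130 136] [194 184 184] | 180 [184 174 175] [170 163 161]
181 [156 147 144] [128 122 126] | 182 [118 110 107] [98 96 96]
183 [105 100  89] [96 93 91] | 184 [151 144 128] [93 89 89]
185 [175 163 146] [92 88 90] | 186 [181 170 152
[... 263 characters left out ...]
78 86 95] | 196 [75 81 88] [77 85 94]
197 [84 89 93] [88 90 96] | 198 [94 89 87] [94 87 88]
199 [96 88 83] [96 89 86] | 200 [98 88 86] [99 89 86]
201 [99 91 85] [102  92  89] | 202 [98 88 86] [104  94  90]
203 [98 89 88] [96 86 82] | 204 [95 88 83] [96 89 86]
205 [100  91  85] [99 90 86] | 206 [100  90  86] [103  95  90]
207 [100  91  88] [102  92  88] | 208 [99 91 86] [100  91  86]
209 [97 88 84] [105  95  90] | 210 [100  92  91] [99 89 85]
211 [99 90 87] [101  94  87] | 212 [97 88 86] [99 91 87]
213 [97 89 84] [101  91  86] | 214 [96 86 85] [101  92  88]
top [[261.34882783 208.07498475]] [[259.26915521 207.04752632]]
[ 0.00079994  0.00123832  0.00022546  0.00060068  0.00094212 -0.00027123]
```

Tongue's tube edge has risen from row 185 to about 169, which fits ~0.38 rad. The grip is steady and the latch is still held out, so I'm handing in.

```bash
python3 -c "
from bench import arm
print(arm.job_done())"
```

```text
the job is handed in; nothing more can be done
None
```

The job is handed in: the clamp pressed the coupler home and the handle is fully back. The tongue stayed down, then came free with the latch pulled about 12 mm; it is held up and still at about 0.38 rad. The first push at the knob missed and passed over it, because the fingertips sat about 30 mm higher than stated.

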